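# Empty the battery tray, then hold the sprung lid just below its balance point

### The arm

A 6-joint arm with a two-finger parallel gripper is mounted at the origin on a cart in front of the work surface, level with it; the furniture and walls round the work are solid. World frame = base frame: x ahead of the robot, y to its left, z up, the work surface at z = 0. Lengths are in m, angles in degrees, forces in N, time in s.
With the tool pointing down it reaches from about 0.4 to 0.825 m from the base axis. Payload 7 kg.
Tool frame: the origin (TCP) lies between the finger pads; the fingertips stand 19 mm ahead of it and the grasp point (between the pads) is the TCP (r.finger_overhang is the distance from the TCP to the fingertips, in m); z points along the fingers, y is the direction in which the jaws open and shut (so a half turn about z gives the same grasp; the last joint's range is limited). The gripper opens to 88 mm and grips with 3 to 60 N. Pads are 19 mm wide; open, the fingers measure 130 mm over their backs; the gripper's body (78 mm by 193 mm) begins 47 mm behind the grasp point.
Start: joints at [-50.816, 20.546, 0.682, 0, -70.136, -16.507], TCP at [0.26, -0.623, 0.246] pointing down, gripper open.
Joint ranges: [-176.03, 176.03], [-82.01, 121.73], [-58.28, 71.71], [-173.87, 95.51], [-174.79, -0.11], [-173.66, 173.66]. Speed limits (degrees/s): [136.94, 136.94, 172.46, 180, 180, 180].

### API

Orientations are given as [roll, pitch, yaw] about the fixed x, y, z axes, in that order (R = Rz(yaw) Ry(pitch) Rx(roll)).
In Python, from plant import r, optics gives the robot as it stands. The module is installed in compiled form; this text tells all that it offers.
- The arm moves only by the tool step_arm, never from a script. Its argument "increments" is a list of rows, each an object of numbers: "tx", "ty", "tz": the shift along the world's x, y, z in mm; "ax", "ay", "az": the turn, a rotation vector about the world's x, y, z in degrees; "claw": the gripper command: -1 is shut, 1 is fully open, values between are in proportion. In form: [{"tx": .., "ty": .., "tz": .., "ax": .., "ay": .., "az": .., "claw": ..}, ...]. A call has 1 to 12 rows; each row shifts and turns the commanded pose from where the row before left it; what a row does not reach is not made up. A row lasts 1/10 s, in which the tool goes at most 50 mm and 8.59 degrees, less where a joint would pass 70% of its speed; a pose out of reach is approached as far as the arm can. A call with a gripper value outside its range is refused whole. The fingers move at their own pace and stop on an object; "newtons" is the grip in N (left out, the last holds). Time passes only in rows, so rows that do not move let the fingers close. It gives the time, the measured TCP pose, the force and the opening at its end, in the units of the state.
- r.get_state(): the state, without advancing time (a new reading comes with each control period).
- optics.capture(name): name is "scene" or "top" or "wrist"; returns a dict with "image" (420x560x3 uint8, blue, green, red), "depth" (420x560 float32, m along the optical axis (not along the pixel's ray), 0 where there is no reading), "fx", "fy", "cx", "cy" (pixels), "R" (3x3) and "t" (3): a world point X has camera coordinates R X + t. Camera axes: x right, y down, z forward; pixel columns grow to the right and rows downward; lengths in m; the calibration is good to about 2 mm. The wrist camera is an equidistant fisheye: a pixel r from the principal point sees the ray r / f radians off the axis. A picture is of the moment at which its call begins.
- r.close_job(): hands the job in, once; it reports no verdict.
The state is a dict: "time_s": time; "joints": joint angles; "qd": joint speeds; "joint_torque": joint torques, N m; "tcp_pos": TCP position; "eef_rot": TCP orientation; "contact_force": force on the tool from outside, world axes, zero at the start; "moment": the same for the moment, N m; "gripper_width": finger opening in m.
Only numpy, scipy, OpenCV 4.12 (cv2) and the standard library are available. Lean on these libraries where they do the work, as an engineer would, in place of code of your own. Each camera call takes 0.05 s, during which the arm holds its last target. There are 200 camera calls.

### The job

Lift the black handle of the steel tray on the side of the battery return box so that all three batteries slide into the box, and lower the tray back down. Then raise the box's yellow sprung lid by its black handle past its balance point, to about 70 degrees open, bring it back to about 50 degrees, just below the point where the spring takes over, and finish while still holding it there, so that the contents can be checked and the lid would drop shut if let go. Leave the slide box, the dropper bottle and the timer alone.

Things in the scene. Friction and masses are not known exactly. Their poses are not given: they have to be found in the camera images.
- return_box: Battery return box, fixed: open grey steel box, 160 x 160 x 120 mm high, walls 4 mm, with a hood-like yellow lid on top (42 mm more) and a steel tipping tray on its right (own -y) side at a feed mouth (108 mm wide, from 52 mm up to the lid). Origin: centre of its underside on the desk. Own x points away from the robot, toward the lid's hinge, y left, z up. Yaw within 0.22 rad.
- lid (a joint): Angle of the yellow lid, rad: 0 closed, grows as its near edge rises; stop at 1.4. Steel hood, 0.8 kg; hinge springs balance it at about 1.04 (60 degrees): let go below that it falls shut, above that it swings open. Lifting it from closed takes about 2 N at the handle; between 0.74 and 1.0 it weighs under 1 N there, past 1.04 it pulls away toward its stop (up to 1 N).
- lid_handle (a point): Centre of the lid's handle bar: a black round bar, 10 mm thick, along the box's y, 90 mm free length between its two arms, 206 mm from the hinge line, parallel to it, and about 32 mm clear of the lid's near edge (so that fingers pass on both sides). With the lid closed it lies 124 mm above the desk, 124 mm to own -x of the box's origin.
- lid_hinge (a point): Centre of the lid's hinge line: runs along the box's y on its far upper edge, 82 mm to own +x of the box's origin and 121 mm up. As the lid is raised, the handle swings up and away from the robot.
- tray (a joint): Angle of the steel tipping tray in rad: 0 level on its foot, grows as its outer end is raised; stop at 1.15. No spring; 0.3 kg, it falls back to 0 when let go. The batteries slide well by 1.0 rad.
- tray_handle (a point): Centre of the tray's handle bar: a black round bar, 10 mm thick, along the box's x, 78 mm free length between its arms, 155 mm out from the tray's hinge line and, with the tray level, 10 mm above it (65 mm above the desk); 38 mm clear of the tray's end wall. It swings up and toward the box as the tray is tipped.
- tray_hinge (a point): Centre of the tray's hinge line: runs along the box's x at the sill of the feed mouth, 83 mm to own -y of the box's origin and 55 mm up.
- slide_box: Dark grey closed slide box, 78 x 103 x 35 mm, bystander, loose on the desk nearer the robot. Origin: centre of its underside.
- xylene_dropper: Small brown dropper bottle with black cap, 24 x 24 x 73 mm, bystander, loose on the desk nearer the robot. Origin: centre of its underside.
- lab_timer: White timer, 60 x 64 x 18 mm, bystander, loose on the desk nearer the robot. Origin: centre of its underside.
- battery_a: Loose battery, green and yellow, 15 mm thick, 50 mm long along its own y, 16 to 32 g; starts lying across the tray (along the box's x). Origin: centre of its underside.
- battery_b: Loose battery, green and yellow, 15 mm thick, 50 mm long along its own y, 16 to 32 g; starts lying across the tray (along the box's x). Origin: centre of its underside.
- battery_c: Loose battery, green and yellow, 15 mm thick, 50 mm long along its own y, 16 to 32 g; starts lying across the tray (along the box's x). Origin: centre of its underside.
Things that resemble listed ones, but are neither listed nor needed, are in the scene too. What is shaped like the battery_b but turquoise or white is not meant.

How it is judged (in metres and radians):
On the way, in this order (a step that is already met when the one before it is completed fails the run):
1. the tray is tipped up by its handle (beyond 0.6 rad) (value of joint tray above 0.6 rad), for 0.2 s.
2. all three batteries lie in the box and the tray is back down (below 0.1 rad) (y of battery_a in the frame of return_box between -0.08 and 0.08 m and x of battery_a in the frame of return_box between -0.08 and 0.08 m and z of each of battery_a, battery_b, battery_c in the frame of return_box below 0.075 m and y of battery_b in the frame of return_box between -0.08 and 0.08 m and x of battery_b in the frame of return_box between -0.08 and 0.08 m and y of battery_c in the frame of return_box between -0.08 and 0.08 m and x of battery_c in the frame of return_box between -0.08 and 0.08 m and value of joint tray below 0.1 rad), for 0.2 s.
3. the lid is raised past its balance point (beyond 1.1 rad) (value of joint lid above 1.1 rad), for 0.2 s.
At the end, for the whole second after the job is handed in: The lid is held by the robot's fingers, at rest (under 0.05 rad/s), between 0.74 and 1.0 rad open (42 to 57 degrees; the balance point is at about 60), fingers pressing on the box's lid with more than 0.2 N; all three batteries lie inside the box; the tray is back down (below 0.1 rad) (all of step 2 and value of joint lid between 0.74 and 1 rad and velocity of joint lid between -0.05 and 0.05 rad/s and contact force between the fingers and return_box above 0.2 N); the arm keeps its last pose, push and grip.
It fails at once if the slide box is pushed more than 20 mm (distance of slide_box from where it was at the start of the episode above 0.02 m).
It fails at once if the dropper bottle is pushed more than 20 mm (distance of xylene_dropper from where it was at the start of the episode above 0.02 m).
It fails at once if the timer is pushed more than 20 mm (distance of lab_timer from where it was at the start of the episode above 0.02 m).
It also fails if it takes over 56 s, if anything falls off the work surface, if the arm or the gripper's body presses on something with over 40 N, if the wrist force passes 120 N, or if a joint passes its speed limit or range.

## Working session

There is one attempt and no reset: what is moved stays moved. The work goes in short steps, Python scripts to look and compute and a tool call to move; the robot and the scene stay as the last step left them, time stands still between calls to the robot, and variables do not carry over. Pictures are saved under pics/ and viewed, about 8 in all and at most 12, crops included, and the job is handed in when it is done.

Besides the shell and the picture viewer there is one more tool, called after "Call:" as name(argument=value, ...) on one line, values as JSON. step_arm: Moves the arm, as the interface text tells. Its arguments: {"type":"object","properties":{"increments":{"type":"array","items":{"type":"object","properties":{"tx":{"type":"number"},"ty":{"type":"number"},"tz":{"type":"number"},"ax":{"type":"number"},"ay":{"type":"number"},"az":{"type":"number"},"claw":{"type":"number"}}}},"newtons":{"type":"number"}},"required":["increments"]}

```bash
mkdir -p pics
cat > h.py <<'E'
import numpy as np, cv2
from plant import r, optics
def cap(n,name):
    c=optics.capture(n); cv2.imwrite(f'pics/{name}.png',c['image']); np.savez(f'pics/{name}.npz',**c); return c
def pt(c,u,v,z=None):
    R=np.array(c['R']);t=np.array(c['t'])
    d=np.array([(u-c['cx'])/c['fx'],(v-c['cy'])/c['fy'],1.]); o=-R.T@t; w=R.T@d
    s=c['depth'][int(v),int(u)] if z is None else (z-o[2])/w[2]
    return o+s*w
def cloud(c):
    v,u=np.indices(c['depth'].shape); D=c['depth']
    P=np.stack([(u-c['cx'])/c['fx']*D,(v-c['cy'])/c['fy']*D,D],-1)
    return (P-np.array(c['t']))@np.array(c['R'])
E
python3 - <<'E'
from h import *
s=r.get_state();print(s)
a=cap('scene','s0');b=cap('top','t0')
for c in(a,b):print(-np.array(c['R']).T@c['t'],c['fx'])
E
```

```text
{'time_s': 0.0, 'joints': array([-5.08155049e+01,  2.05895730e+01,  6.35098050e-01, -1.81820318e-02,
       -7.01332354e+01, -1.65052561e+01]), 'qd': array([ 0.10244241, -0.02250391, -0.06299617, -0.06060921, -0.06691427,
       -0.03560642]), 'joint_torque': array([ 2.75791681e-03, -5.82715380e+01,  2.93055975e+01,  6.99669912e+00,
        7.02558857e-03, -1.46841026e-04]), 'tcp_pos': array([ 0.26005305, -0.62243084,  0.24465981]), 'eef_rot': array([ 1.79911048e+02, -8.53283720e-03, -1.57326946e+02]), 'contact_force': array([0.73941014, 0.17331464, 0.34192302]), 'moment': array([-0.00891936,  0.02132412,  0.03116591]), 'gripper_width': 0.0875377392997283}
[0.43042178 0.4946274  0.78712838] 391.7969030634714
[0.4454721  0.00595019 0.95541494] 414.2269025322571
```

View pics/t0.png

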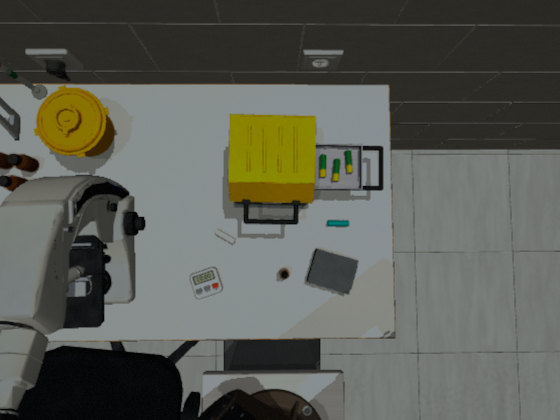

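View pics/s0.png

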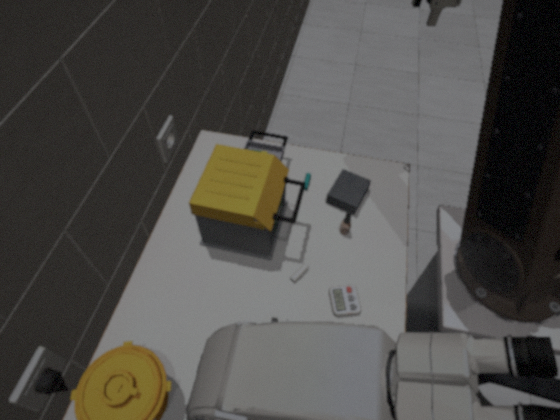

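Run:
```python
from h import *
c=optics_c=dict(np.load('pics/t0.npz')); print(c['R'])
P=cloud(c); im=c['image'].astype(int)
B,G,Rr=im[...,0],im[...,1],im[...,2]
def blk(u0,u1,v0,v1,zlo,zhi):
    m=np.zeros(B.shape,bool); m[v0:v1,u0:u1]=1
    m&=(im.max(-1)<60)&(P[...,2]>zlo)&(P[...,2]<zhi); return m
for n,a in dict(lid=(240,305,198,228,.105,.14),tray=(355,390,138,195,.05,.085)).items():
    m=blk(*a); v,u=np.nonzero(m); print(n,m.sum(),P[m].mean(0),P[m].min(0),P[m].max(0))
    # ray-plane version
for n,(u,v) in dict(bar_l=(248,222),bar_r=(294,221)).items(): print(n,pt(c,u,v,.124))
for n,(u,v) in dict(t1=(381,150),t2=(381,186)).items(): print(n,pt(c,u,v,.065))
# yellow lid
Y=(Rr>120)&(G>100)&(B<60); Y[:, :200]=0; Y[:,318:]=0
ys=cv2.findContours(Y.astype(np.uint8),0,2)[0]; k=max(ys,key=cv2.contourArea); 
q=cv2.boxPoints(cv2.minAreaRect(k)); print(q)
for u,v in q: 
    print(pt(c,u,v,.162))
for n,(u,v) in dict(slide=(331,271),drop=(284,274),timer=(206,283),turq=(338,223),ba=(323,166),bb=(336,170),bc=(349,161),hx=(240,150),mid=(272,150)).items(): print(n,P[v,u])
im2=cv2.resize(c['image'][100:300,190:400],None,fx=3.8,fy=3,interpolation=2); im2=cv2.convertScaleAbs(c['image'][105:295,195:400],alpha=1.8); cv2.imwrite('pics/t0c.png',cv2.resize(im2,None,fx=3.8,fy=3.1*1.0 if 0 else 3.1,interpolation=2))
```

```text
[[-0.00712973 -0.99977272  0.02009189]
 [-0.99749346  0.00569609 -0.07052907]
 [ 0.07039859 -0.02054438 -0.99730736]]
lid 431 [0.49902152 0.0050185  0.12789148] [ 0.48169458 -0.05539414  0.12060671] [0.53062302 0.06102586 0.13398877]
tray 383 [ 0.60635832 -0.21863841  0.06840528] [ 0.55654637 -0.23998345  0.05585287] [ 0.65230612 -0.18065494  0.07469216]
bar_l [0.48467807 0.04922154 0.124     ]
bar_r [ 0.48611889 -0.04317484  0.124     ]
t1 [ 0.64343894 -0.23887074  0.065     ]
t2 [ 0.56407108 -0.23690543  0.065     ]
[[228.0687   181.97884 ]
 [229.61954  113.741356]
 [315.507    115.693344]
 [313.95615  183.93082 ]]
[0.56026019 0.08542297 0.162     ]
[0.6942476  0.08258954 0.162     ]
[ 0.69021448 -0.08507746  0.162     ]
[ 0.55575624 -0.08025412  0.162     ]
slide [ 0.3796148  -0.12858028  0.03953361]
drop [ 0.37646798 -0.02396749  0.07158515]
timer [0.35337755 0.14947609 0.01313836]
turq [ 0.48641923 -0.15050811  0.01154581]
ba [ 0.60727783 -0.11018197  0.07156369]
bb [ 0.59823856 -0.1380194   0.07276424]
bc [ 0.61787993 -0.16664709  0.07230964]
hx [0.62161619 0.06212813 0.16640798]
mid [6.22055799e-01 4.57485726e-04 1.63704881e-01]
```

View pics/t0c.png

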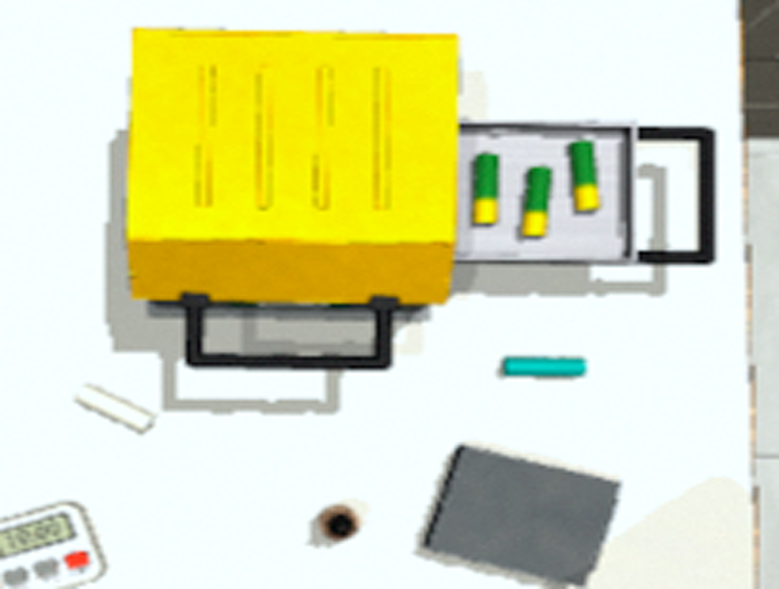

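The crop confirms the choices. The lid handle is the black bar at top pixel (271,221), and the tray handle is the black bar at (381,168). The possible confusions are the yellow bin at (73,120), the turquoise cell at (338,223), the white cell at (225,237) and the black frame at (10,115). I'm now approaching above the tray handle.

Call:
step_arm(increments=[{"tx": 29,"ty": 32,"tz": -4,"az": -2,"claw": -0.36},{"tx": 29,"ty": 32,"tz": -4,"az": -2,"claw": -0.36},{"tx": 29,"ty": 32,"tz": -4,"az": -2,"claw": -0.36},{"tx": 29,"ty": 32,"tz": -4,"az": -2,"claw": -0.36},{"tx": 29,"ty": 32,"tz": -4,"az": -2,"claw": -0.36},{"tx": 29,"ty": 32,"tz": -4,"az": -2,"claw": -0.36},{"tx": 29,"ty": 32,"tz": -4,"az": -2,"claw": -0.36},{"tx": 29,"ty": 32,"tz": -4,"az": -2,"claw": -0.36},{"tx": 29,"ty": 32,"tz": -4,"az": -2,"claw": -0.36},{"tx": 29,"ty": 32,"tz": -4,"az": -2,"claw": -0.36},{"tx": 29,"ty": 32,"tz": -4,"az": -2,"claw": -0.36},{"tx": 24,"ty": 32,"tz": -2,"az": -2,"claw": -0.36}], newtons=8)

```text
$.increments[0]: bad value
```

Call:
step_arm(increments=[{"tz": -20},{"tz": -20},{},{}])

```text
$.increments[0]: bad value
```

Run:
```python
from h import *
s=r.get_state();print(s['tcp_pos'],s['eef_rot'],s['gripper_width'],s['joints'])
c=cap('wrist','w1')
cv2.imwrite('pics/w1c.png',cv2.convertScaleAbs(c['image'],alpha=1.6))
# predicted px of bar ends, fisheye
for X in ([.6434,-.2389,.065],[.5641,-.2369,.065],s['tcp_pos']):
    q=c['R']@np.array(X)+c['t'];th=np.arctan2(np.hypot(*q[:2]),q[2]);n=q[:2]/np.hypot(*q[:2]);print(c['cx']+c['fx']*th*n[0],c['cy']+c['fy']*th*n[1])
```

```text
[ 0.26002547 -0.62245231  0.24472989] [ 1.79914441e+02 -7.65928491e-03 -1.57331618e+02] 0.08742599172676022 [-5.08185312e+01  2.05861649e+01  6.39198896e-01 -1.80492744e-02
 -7.01372423e+01 -1.65069476e+01]
386.60760651227326 456.5376742185473
412.4469695750028 433.00091298212885
275.50265420343476 268.2709846096498
```

View pics/w1c.png

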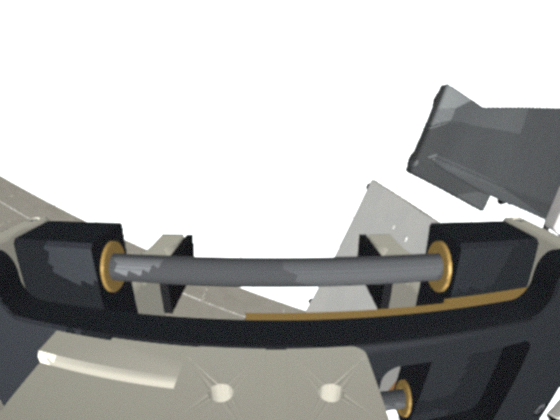

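The arm hasn't moved yet, because the rows were refused. The image shows only the jaws and the desk edge. All seven keys are probably required in each row.

Call:
step_arm(increments=[{"tx": 29,"ty": 32,"tz": -4,"ax": 0,"ay": 0,"az": -2,"claw": -0.36},{"tx": 29,"ty": 32,"tz": -4,"ax": 0,"ay": 0,"az": -2,"claw": -0.36},{"tx": 29,"ty": 32,"tz": -4,"ax": 0,"ay": 0,"az": -2,"claw": -0.36},{"tx": 29,"ty": 32,"tz": -4,"ax": 0,"ay": 0,"az": -2,"claw": -0.36},{"tx": 29,"ty": 32,"tz": -4,"ax": 0,"ay": 0,"az": -2,"claw": -0.36},{"tx": 29,"ty": 32,"tz": -4,"ax": 0,"ay": 0,"az": -2,"claw": -0.36},{"tx": 29,"ty": 32,"tz": -4,"ax": 0,"ay": 0,"az": -2,"claw": -0.36},{"tx": 29,"ty": 32,"tz": -4,"ax": 0,"ay": 0,"az": -2,"claw": -0.36},{"tx": 29,"ty": 32,"tz": -4,"ax": 0,"ay": 0,"az": -2,"claw": -0.36},{"tx": 29,"ty": 32,"tz": -4,"ax": 0,"ay": 0,"az": -2,"claw": -0.36},{"tx": 29,"ty": 32,"tz": -4,"ax": 0,"ay": 0,"az": -2,"claw": -0.36},{"tx": 24,"ty": 32,"tz": -2,"ax": 0,"ay": 0,"az": -2,"claw": -0.36}], newtons=8)

```text
time_s: 1.35
tcp_pos: [0.6042, -0.2371, 0.1988]
eef_rot: [180.0, -0.0, 178.6]
contact_force: [0.6, -0.3, -0.1]
gripper_width: 0.028
```

Run:
```python
from h import *
s=r.get_state();print(s['joints'])
c=cap('wrist','w2')
cv2.imwrite('pics/w2c.png',cv2.convertScaleAbs(c['image'],alpha=1.6))
for X in ([.6434,-.2389,.065],[.5641,-.2369,.065],s['tcp_pos']):
    q=c['R']@np.array(X)+c['t'];th=np.arctan2(np.hypot(*q[:2]),q[2]);n=q[:2]/np.hypot(*q[:2]);print(c['cx']+c['fx']*th*n[0],c['cy']+c['fy']*th*n[1])
```

```text
[-4.24546122e+00  1.99559316e+01 -6.48326832e+00 -6.87583684e-03
 -6.36097981e+01 -8.71433715e+01]
274.6529572607429 242.52507742253863
274.54495707321774 153.71649026237685
275.7207083557217 268.3878404981122
```

View pics/w2c.png

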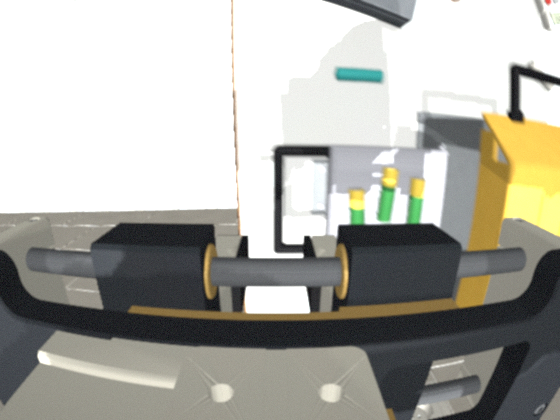

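Bar at (279,150–248) is about 4 px (≈4 mm) toward the box from the prediction. I'm shifting +2 mm, narrowing the jaws and descending.

Call:
step_arm(increments=[{"tx": 0,"ty": 2,"tz": -30,"ax": 0,"ay": 0,"az": 0,"claw": -0.43},{"tx": 0,"ty": 0,"tz": -30,"ax": 0,"ay": 0,"az": 0,"claw": -0.43},{"tx": 0,"ty": 0,"tz": -30,"ax": 0,"ay": 0,"az": 0,"claw": -0.43},{"tx": 0,"ty": 0,"tz": -20,"ax": 0,"ay": 0,"az": 0,"claw": -0.43},{"tx": 0,"ty": 0,"tz": -18,"ax": 0,"ay": 0,"az": 0,"claw": -0.43},{"tx": 0,"ty": 0,"tz": 0,"ax": 0,"ay": 0,"az": 0,"claw": -0.43}])

```text
time_s: 2.0
tcp_pos: [0.6012, -0.2365, 0.0685]
eef_rot: [180.0, -0.3, 178.7]
contact_force: [-0.5, -0.6, -0.5]
gripper_width: 0.0251
```

Call:
step_arm(increments=[{"tx": 0,"ty": 0,"tz": 0,"ax": 0,"ay": 0,"az": 0,"claw": -1},{"tx": 0,"ty": 0,"tz": 0,"ax": 0,"ay": 0,"az": 0,"claw": -1},{"tx": 0,"ty": 0,"tz": 0,"ax": 0,"ay": 0,"az": 0,"claw": -1},{"tx": 0,"ty": 0,"tz": 0,"ax": 0,"ay": 0,"az": 0,"claw": -1},{"tx": 0,"ty": 0,"tz": 0,"ax": 0,"ay": 0,"az": 0,"claw": -1}], newtons=8)

```text
time_s: 2.5
tcp_pos: [0.604, -0.237, 0.0728]
eef_rot: [-180.0, 0.1, 178.7]
contact_force: [-0.2, -0.3, 4.8]
gripper_width: 0.0092
```

Call:
step_arm(increments=[{"tx": 0,"ty": 1.5,"tz": 13.5,"ax": 0,"ay": 0,"az": 0,"claw": -1},{"tx": 0,"ty": 2.6,"tz": 13.3,"ax": 0,"ay": 0,"az": 0,"claw": -1},{"tx": 0,"ty": 3.8,"tz": 13,"ax": 0,"ay": 0,"az": 0,"claw": -1},{"tx": 0,"ty": 4.9,"tz": 12.6,"ax": 0,"ay": 0,"az": 0,"claw": -1},{"tx": 0,"ty": 6,"tz": 12.2,"ax": 0,"ay": 0,"az": 0,"claw": -1},{"tx": 0,"ty": 7,"tz": 11.6,"ax": 0,"ay": 0,"az": 0,"claw": -1}])

```text
time_s: 3.1
tcp_pos: [0.6045, -0.2122, 0.1499]
eef_rot: [-179.9, 0.2, 178.7]
contact_force: [3.9, -6.9, 1.8]
gripper_width: 0.0096
```

Call:
step_arm(increments=[{"tx": 0,"ty": 8,"tz": 10.9,"ax": 0,"ay": 0,"az": 0,"claw": -1},{"tx": 0,"ty": 8.9,"tz": 10.2,"ax": 0,"ay": 0,"az": 0,"claw": -1},{"tx": 0,"ty": 9.8,"tz": 9.4,"ax": 0,"ay": 0,"az": 0,"claw": -1},{"tx": 1,"ty": 10.6,"tz": 8.5,"ax": 0,"ay": 0,"az": 0,"claw": -1},{"tx": 1,"ty": 11.3,"tz": 7.5,"ax": 0,"ay": 0,"az": 0,"claw": -1},{"tx": 0,"ty": 11.9,"tz": 6.5,"ax": 0,"ay": 0,"az": 0,"claw": -1}])

```text
time_s: 3.7
tcp_pos: [0.606, -0.152, 0.2041]
eef_rot: [-179.8, 0.2, 178.7]
contact_force: [1.3, -5.3, 8.0]
gripper_width: 0.0095
```

Call:
step_arm(increments=[{"tx": 0,"ty": 0,"tz": 0,"ax": 0,"ay": 0,"az": 0,"claw": -1},{"tx": 0,"ty": 0,"tz": 0,"ax": 0,"ay": 0,"az": 0,"claw": -1},{"tx": 0,"ty": 0,"tz": 0,"ax": 0,"ay": 0,"az": 0,"claw": -1},{"tx": 0,"ty": 0,"tz": 0,"ax": 0,"ay": 0,"az": 0,"claw": -1},{"tx": 0,"ty": 0,"tz": 0,"ax": 0,"ay": 0,"az": 0,"claw": -1},{"tx": 0,"ty": 0,"tz": 0,"ax": 0,"ay": 0,"az": 0,"claw": -1},{"tx": 0,"ty": 0,"tz": 0,"ax": 0,"ay": 0,"az": 0,"claw": -1},{"tx": 0,"ty": 0,"tz": 0,"ax": 0,"ay": 0,"az": 0,"claw": -1}])

```text
time_s: 4.5
tcp_pos: [0.606, -0.1521, 0.2039]
eef_rot: [-179.8, 0.2, 178.7]
contact_force: [-2.0, -6.0, 12.1]
gripper_width: 0.0097
```

Run:
```python
from h import *
c=cap('scene','s3');d=cap('top','t3')
a=cv2.convertScaleAbs(c['image'][90:290,150:400],alpha=1.8);b=cv2.convertScaleAbs(d['image'][90:290,190:440],alpha=1.8)
cv2.imwrite('pics/x3.png',cv2.resize(np.hstack([a,b]),(800,320),interpolation=2))
```

```text
(no output)
```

View pics/x3.png

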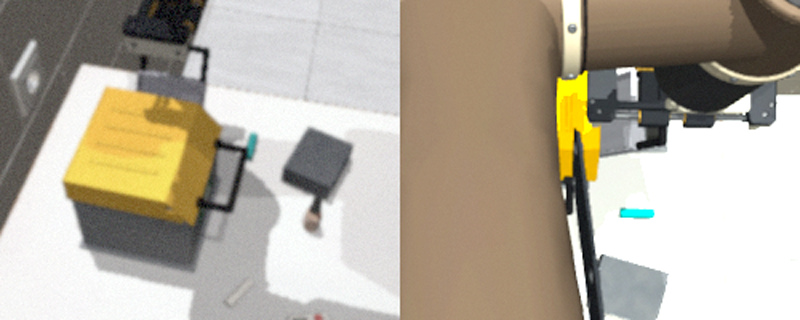

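The tray is up and in the gripper. I'll shake it a little, then lower it along the arc.

Call:
step_arm(increments=[{"tx": 0,"ty": -11.9,"tz": -6.5,"ax": 0,"ay": 0,"az": 0,"claw": -1},{"tx": 0,"ty": 11.9,"tz": 6.5,"ax": 0,"ay": 0,"az": 0,"claw": -1},{"tx": 0,"ty": -11.9,"tz": -6.5,"ax": 0,"ay": 0,"az": 0,"claw": -1},{"tx": 0,"ty": 11.9,"tz": 6.5,"ax": 0,"ay": 0,"az": 0,"claw": -1},{"tx": 0,"ty": 0,"tz": 0,"ax": 0,"ay": 0,"az": 0,"claw": -1},{"tx": 0,"ty": 0,"tz": 0,"ax": 0,"ay": 0,"az": 0,"claw": -1}])

```text
time_s: 5.2
tcp_pos: [0.6052, -0.1511, 0.2022]
eef_rot: [-179.9, 0.1, 178.7]
contact_force: [-1.4, -3.4, 6.2]
gripper_width: 0.0096
```

Call:
step_arm(increments=[{"tx": 0,"ty": -11.9,"tz": -6.5,"ax": 0,"ay": 0,"az": 0,"claw": -1},{"tx": -1,"ty": -11.3,"tz": -7.5,"ax": 0,"ay": 0,"az": 0,"claw": -1},{"tx": -1,"ty": -10.6,"tz": -8.5,"ax": 0,"ay": 0,"az": 0,"claw": -1},{"tx": 0,"ty": -9.8,"tz": -9.4,"ax": 0,"ay": 0,"az": 0,"claw": -1},{"tx": 0,"ty": -8.9,"tz": -10.2,"ax": 0,"ay": 0,"az": 0,"claw": -1},{"tx": 0,"ty": -8,"tz": -10.9,"ax": 0,"ay": 0,"az": 0,"claw": -1},{"tx": 0,"ty": -7,"tz": -11.6,"ax": 0,"ay": 0,"az": 0,"claw": -1},{"tx": 0,"ty": -6,"tz": -12.2,"ax": 0,"ay": 0,"az": 0,"claw": -1},{"tx": 0,"ty": -4.9,"tz": -12.6,"ax": 0,"ay": 0,"az": 0,"claw": -1},{"tx": 0,"ty": -3.8,"tz": -13,"ax": 0,"ay": 0,"az": 0,"claw": -1},{"tx": 0,"ty": -2.6,"tz": -13.3,"ax": 0,"ay": 0,"az": 0,"claw": -1},{"tx": 0,"ty": -1.5,"tz": -12.5,"ax": 0,"ay": 0,"az": 0,"claw": -1}])

```text
time_s: 6.4
tcp_pos: [0.6024, -0.2369, 0.071]
eef_rot: [180.0, -0.1, 178.7]
contact_force: [0.1, 0.6, -1.3]
gripper_width: 0.0094
```

Run:
```python
from h import *
c=cap('wrist','w4')
im=c['image'].astype(int);g=(im[...,1]>im[...,2]+40)&(im[...,1]>im[...,0]+20)
v,u=np.nonzero(g);print(g.sum(),(u.mean(),v.mean()) if g.any() else 0)
cv2.imwrite('pics/w4c.png',cv2.convertScaleAbs(c['image'],alpha=1.6))
```

```text
27 (np.float64(545.5185185185185), np.float64(213.59259259259258))
```

View pics/w4c.png

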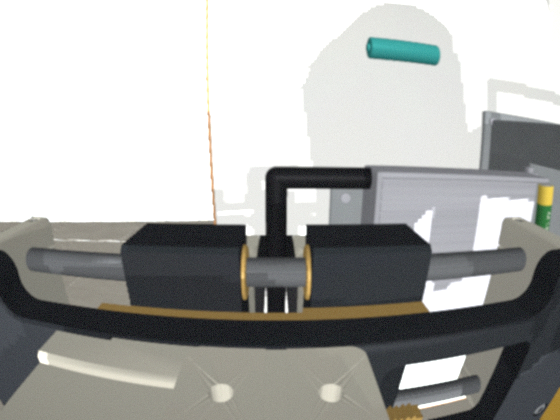

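The tray looks empty apart from one battery at (545,205), near the mouth. I'll release, rise and look.

Call:
step_arm(increments=[{"tx": 0,"ty": 0,"tz": 0,"ax": 0,"ay": 0,"az": 0,"claw": -0.43},{"tx": 0,"ty": 0,"tz": 0,"ax": 0,"ay": 0,"az": 0,"claw": -0.43},{"tx": 0,"ty": 0,"tz": 0,"ax": 0,"ay": 0,"az": 0,"claw": -0.43},{"tx": 0,"ty": 0,"tz": 20,"ax": 0,"ay": 0,"az": 0,"claw": -0.43},{"tx": 0,"ty": 0,"tz": 36,"ax": 0,"ay": 0,"az": 0,"claw": -0.43},{"tx": 0,"ty": 0,"tz": 36,"ax": 0,"ay": 0,"az": 0,"claw": -0.43},{"tx": 0,"ty": 0,"tz": 36,"ax": 0,"ay": 0,"az": 0,"claw": -0.43}])

```text
time_s: 7.15
tcp_pos: [0.603, -0.2365, 0.2026]
eef_rot: [180.0, 0.0, 178.7]
contact_force: [0.6, -0.2, -0.0]
gripper_width: 0.0249
```

Run:
```python
from h import *
c=cap('wrist','w5')
im=c['image'][60:300,260:560]
cv2.imwrite('pics/w5c.png',cv2.resize(cv2.convertScaleAbs(im,alpha=1.6),(750,600),interpolation=2))
hsv=cv2.cvtColor(c['image'],cv2.COLOR_BGR2HSV);g=cv2.inRange(hsv,(45,120,30),(75,255,255))
n,l,s,ce=cv2.connectedComponentsWithStats(g)
R,t=c['R'],c['t'];o=-R.T@t
for i in range(1,n):
    if s[i,4]>15:
        u,v=ce[i];a=(u-c['cx'])/c['fx'];b=(v-c['cy'])/c['fy'];th=np.hypot(a,b);d=np.array([a/th*np.sin(th),b/th*np.sin(th),np.cos(th)])
        D=c['depth'][int(v),int(u)];print(s[i,4],ce[i],R.T@(d/d[2]*D)+o)
```

```text
134 [466.55223881 188.95522388] [ 0.60785349 -0.01570002  0.01650646]
129 [444.79069767 198.34108527] [ 0.61837657 -0.04540731  0.01689522]
79 [461.13924051 229.02531646] [ 0.65619982 -0.01730505  0.01769237]
```

View pics/w5c.png

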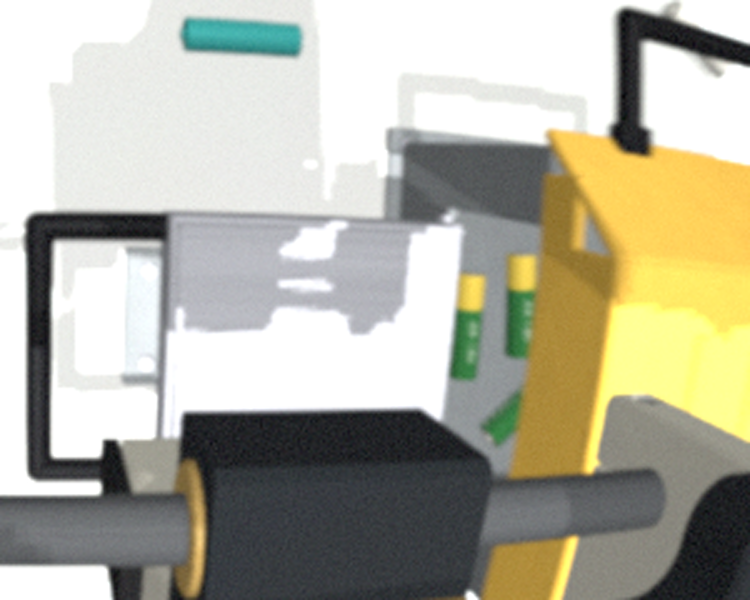

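All three batteries lie in the box at z≈0.017 (wrist crop at (467,320), (520,310) and (505,415)), and the tray is level on its foot. Next is the lid handle.

Call:
step_arm(increments=[{"tx": -12,"ty": 20,"tz": 10,"ax": 0,"ay": 0,"az": 7.5,"claw": -0.43},{"tx": -12,"ty": 20,"tz": 10,"ax": 0,"ay": 0,"az": 7.5,"claw": -0.43},{"tx": -12,"ty": 20,"tz": 10,"ax": 0,"ay": 0,"az": 7.5,"claw": -0.43},{"tx": -12,"ty": 20,"tz": 10,"ax": 0,"ay": 0,"az": 7.5,"claw": -0.43},{"tx": -12,"ty": 20,"tz": 10,"ax": 0,"ay": 0,"az": 7.5,"claw": -0.43},{"tx": -12,"ty": 20,"tz": 0,"ax": 0,"ay": 0,"az": 7.5,"claw": -0.43},{"tx": -12,"ty": 20,"tz": 0,"ax": 0,"ay": 0,"az": 7.5,"claw": -0.43},{"tx": -12,"ty": 20,"tz": 0,"ax": 0,"ay": 0,"az": 7.5,"claw": -0.43},{"tx": -12,"ty": 20,"tz": 0,"ax": 0,"ay": 0,"az": 7.5,"claw": -0.43},{"tx": -12,"ty": 20,"tz": 0,"ax": 0,"ay": 0,"az": 7.5,"claw": -0.43},{"tx": -12,"ty": 20,"tz": 0,"ax": 0,"ay": 0,"az": 7.5,"claw": -0.43},{"tx": -12,"ty": 20,"tz": 0,"ax": 0,"ay": 0,"az": 7.5,"claw": -0.43}])

```text
time_s: 8.4
tcp_pos: [0.4585, 0.0041, 0.251]
eef_rot: [-179.9, 0.0, -91.0]
contact_force: [0.5, -0.2, -0.7]
gripper_width: 0.0253
```

Call:
step_arm(increments=[{"tx": -4,"ty": 0,"tz": -10,"ax": 0,"ay": -7.5,"az": 0,"claw": -0.5},{"tx": 0,"ty": 0,"tz": -10,"ax": 0,"ay": -7.5,"az": 0,"claw": -0.5},{"tx": 0,"ty": 0,"tz": 0,"ax": 0,"ay": 0,"az": 0,"claw": -0.5}])

```text
time_s: 8.7
tcp_pos: [0.4469, -0.0002, 0.2244]
eef_rot: [-165.3, 0.2, -91.2]
contact_force: [-0.5, -0.4, -0.2]
gripper_width: 0.022
```

Run:
```python
from h import *
s=r.get_state();print(s['joints'],s['tcp_pos'])
c=cap('wrist','w6')
cv2.imwrite('pics/w6c.png',cv2.convertScaleAbs(c['image'],alpha=1.6))
for X in ([.4847,.0492,.124],[.4861,-.0432,.124],s['tcp_pos']):
    q=c['R']@np.array(X)+c['t'];th=np.arctan2(np.hypot(*q[:2]),q[2]);n=q[:2]/np.hypot(*q[:2]);print(c['cx']+c['fx']*th*n[0],c['cy']+c['fy']*th*n[1])
# dark points in cloud near the lid handle
v,u=np.indices(c['depth'].shape);a=(u-c['cx'])/c['fx'];b=(v-c['cy'])/c['fy'];th=np.hypot(a,b)+1e-9
P=np.stack([a/th*np.tan(th),b/th*np.tan(th),np.ones_like(a)],-1)*c['depth'][...,None]
W=(P-c['t'])@c['R']
im=c['image'].max(-1)
m=(im<50)&(abs(W[...,2]-.126)<.012)&(abs(W[...,0]-.487)<.02)&(abs(W[...,1])<.06)
print(m.sum(),W[m].mean(0) if m.any() else 0)
for y in np.arange(-.05,.06,.02):
    k=m&(abs(W[...,1]-y)<.01)
    if k.any(): print(round(y,2),k.sum(),np.median(W[k],0),W[k][:,0].min(),W[k][:,0].max(),W[k][:,2].max())
```

```text
[ 32.03761094 -10.38731376 -43.00084526  11.05356588 -45.44076721
 -40.23690045] [ 4.46923029e-01 -2.46029214e-04  2.24381211e-01]
263.4150098525329 265.8524685994415
257.61372609599795 153.76071952925224
274.9504084057185 267.79466954064776
1506 [ 0.48755906 -0.01392815  0.12673385]
-0.05 431 [ 0.49322123 -0.04623391  0.12682449] 0.4803562061400082 0.5069604136473367 0.1291888645763567
-0.03 286 [ 0.48426447 -0.02997466  0.12689033] 0.480627861684982 0.4895102327811768 0.1295597963465363
-0.01 282 [ 0.48481729 -0.00986396  0.12690101] 0.4810155564769896 0.49060123627103047 0.1295632152045933
0.01 252 [0.48531242 0.01007875 0.1269395 ] 0.4815822026118326 0.49014147186569706 0.1294110082633256
0.03 248 [0.4858098  0.03005861 0.12689896] 0.4818980695417673 0.491022169412808 0.12916643100213057
0.05 7 [0.48904499 0.04036274 0.12602148] 0.48255035974699423 0.4914982758721358 0.12685823531121004
```

View pics/w6c.png

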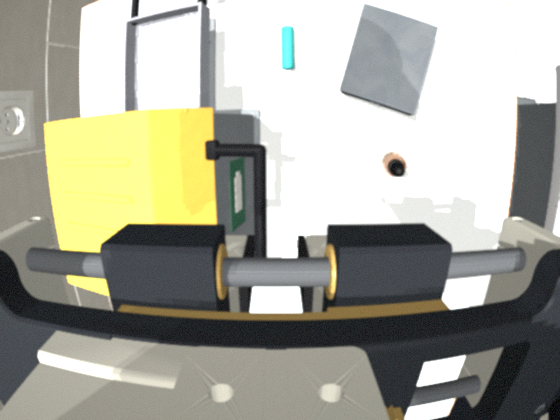

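Call:
step_arm(increments=[{"tx": 12,"ty": 0,"tz": -20,"ax": 0,"ay": 0,"az": 0,"claw": -0.5},{"tx": 6,"ty": 0,"tz": -20,"ax": 0,"ay": 0,"az": 0,"claw": -0.5},{"tx": 5,"ty": 0,"tz": -20,"ax": 0,"ay": 0,"az": 0,"claw": -0.5},{"tx": 0,"ty": 0,"tz": 0,"ax": 0,"ay": 0,"az": 0,"claw": -0.5},{"tx": 0,"ty": 0,"tz": 0,"ax": 0,"ay": 0,"az": 0,"claw": -0.5}])

```text
time_s: 9.25
tcp_pos: [0.479, 0.0034, 0.1714]
eef_rot: [-165.0, 0.3, -91.3]
contact_force: [0.9, 0.1, -0.0]
gripper_width: 0.0217
```

Call:
step_arm(increments=[{"tx": -6,"ty": 0,"tz": 0,"ax": 0,"ay": 0,"az": 0,"claw": -0.5},{"tx": 4,"ty": 0,"tz": -13,"ax": 0,"ay": 0,"az": 0,"claw": -0.5},{"tx": 3,"ty": 0,"tz": -12,"ax": 0,"ay": 0,"az": 0,"claw": -0.5},{"tx": 3,"ty": 0,"tz": -12,"ax": 0,"ay": 0,"az": 0,"claw": -0.5},{"tx": 0,"ty": 0,"tz": 0,"ax": 0,"ay": 0,"az": 0,"claw": -0.5},{"tx": 0,"ty": 0,"tz": 0,"ax": 0,"ay": 0,"az": 0,"claw": -0.5}])

```text
time_s: 9.85
tcp_pos: [0.4824, 0.0033, 0.1346]
eef_rot: [-164.9, 0.4, -91.3]
contact_force: [-0.6, -0.2, -0.1]
gripper_width: 0.0221
```

Call:
step_arm(increments=[{"tx": 0,"ty": 0,"tz": 0,"ax": 0,"ay": 0,"az": 0,"claw": -1},{"tx": 0,"ty": 0,"tz": 0,"ax": 0,"ay": 0,"az": 0,"claw": -1},{"tx": 0,"ty": 0,"tz": 0,"ax": 0,"ay": 0,"az": 0,"claw": -1},{"tx": 0,"ty": 0,"tz": 0,"ax": 0,"ay": 0,"az": 0,"claw": -1}], newtons=10)

```text
time_s: 10.25
tcp_pos: [0.4829, 0.0035, 0.1343]
eef_rot: [-164.9, 0.4, -91.3]
contact_force: [3.8, -1.9, 0.8]
gripper_width: 0.0098
```

Call:
step_arm(increments=[{"tx": 1,"ty": 0,"tz": 17.9,"ax": 0,"ay": 0,"az": 0,"claw": -1},{"tx": 2.6,"ty": 0,"tz": 17.8,"ax": 0,"ay": 0,"az": 0,"claw": -1},{"tx": 4.1,"ty": 0,"tz": 17.5,"ax": 0,"ay": 0,"az": 0,"claw": -1},{"tx": 5.6,"ty": 0,"tz": 17.1,"ax": 0,"ay": 0,"az": 0,"claw": -1},{"tx": 7.1,"ty": 0,"tz": 16.5,"ax": 0,"ay": 0,"az": 0,"claw": -1},{"tx": 8.5,"ty": -0.5,"tz": 15.8,"ax": 0,"ay": 0,"az": 0,"claw": -1},{"tx": 9.9,"ty": -0.5,"tz": 15,"ax": 0,"ay": 0,"az": 0,"claw": -1}])

```text
time_s: 10.95
tcp_pos: [0.5189, 0.0023, 0.2507]
eef_rot: [-165.3, 0.4, -91.3]
contact_force: [-11.3, 5.9, 5.8]
gripper_width: 0.01
```

Call:
step_arm(increments=[{"tx": 11.1,"ty": 0,"tz": 14.1,"ax": 0,"ay": 0,"az": 0,"claw": -1},{"tx": 12.3,"ty": -0.5,"tz": 13.1,"ax": 0,"ay": 0,"az": 0,"claw": -1},{"tx": 13.4,"ty": 0,"tz": 12,"ax": 0,"ay": 0,"az": 0,"claw": -1},{"tx": 14.4,"ty": -0.5,"tz": 10.7,"ax": 0,"ay": 0,"az": 0,"claw": -1},{"tx": 15.3,"ty": -0.5,"tz": 9.4,"ax": 0,"ay": 0,"az": 0,"claw": -1},{"tx": 16.1,"ty": 0,"tz": 8.1,"ax": 0,"ay": 0,"az": 0,"claw": -1},{"tx": 16.7,"ty": -0.5,"tz": 6.6,"ax": 0,"ay": 0,"az": 0,"claw": -1},{"tx": 0,"ty": 0,"tz": 0,"ax": 0,"ay": 0,"az": 0,"claw": -1},{"tx": 0,"ty": 0,"tz": 0,"ax": 0,"ay": 0,"az": 0,"claw": -1},{"tx": 0,"ty": 0,"tz": 0,"ax": 0,"ay": 0,"az": 0,"claw": -1}])

```text
time_s: 11.95
tcp_pos: [0.6201, -0.0001, 0.3254]
eef_rot: [-165.0, 0.3, -91.3]
contact_force: [-0.6, -2.6, 4.8]
gripper_width: 0.0097
```

```bash
cat > lid.py <<'E'
from h import *
from scipy.spatial.transform import Rotation as Ro
s=r.get_state();p=s['tcp_pos'];z=Ro.from_euler('xyz',s['eef_rot'],degrees=True).as_matrix()[:,2]
H=np.array([.4855+.206,.124-.003])
for off in(.008,.010,.012):
    b=p+off*z;d=np.array([H[0]-b[0],b[2]-H[1]]);print('lid rad',np.arctan2(d[1],d[0])-.0146,'r',np.hypot(*d))
print(s['time_s'],p,s['contact_force'],s['gripper_width'])
E
python3 lid.py
```

```text
lid rad 1.2172164519006512 r 0.20850894605785913
lid rad 1.2164697478593247 r 0.20651495755202032
lid rad 1.2157084841874164 r 0.20452108643729505
11.95 [ 6.20094962e-01 -1.45283201e-04  3.25371017e-01] [-0.62320147 -2.58499958  4.81688089] 0.009654189090073099
```

The lid is at about 1.22 rad and held. I'm bringing it back to about 50°.

Call:
step_arm(increments=[{"tx": -8.4,"ty": 0.5,"tz": -3.1,"ax": 0,"ay": 0,"az": 0,"claw": -1},{"tx": -8.3,"ty": 0,"tz": -3.5,"ax": 0,"ay": 0,"az": 0,"claw": -1},{"tx": -8.1,"ty": 0,"tz": -3.9,"ax": 0,"ay": 0,"az": 0,"claw": -1},{"tx": -8,"ty": 0,"tz": -4.2,"ax": 0,"ay": 0,"az": 0,"claw": -1},{"tx": -7.8,"ty": 0.5,"tz": -4.5,"ax": 0,"ay": 0,"az": 0,"claw": -1},{"tx": -7.5,"ty": 0,"tz": -4.9,"ax": 0,"ay": 0,"az": 0,"claw": -1},{"tx": -7.3,"ty": 0.5,"tz": -5.2,"ax": 0,"ay": 0,"az": 0,"claw": -1},{"tx": -7.1,"ty": 0,"tz": -5.5,"ax": 0,"ay": 0,"az": 0,"claw": -1},{"tx": 0,"ty": 0,"tz": 0,"ax": 0,"ay": 0,"az": 0,"claw": -1},{"tx": 0,"ty": 0,"tz": 0,"ax": 0,"ay": 0,"az": 0,"claw": -1},{"tx": 0,"ty": 0,"tz": 0,"ax": 0,"ay": 0,"az": 0,"claw": -1},{"tx": 0,"ty": 0,"tz": 0,"ax": 0,"ay": 0,"az": 0,"claw": -1}])

```text
time_s: 13.15
tcp_pos: [0.5581, 0.0018, 0.2907]
eef_rot: [-165.0, 0.3, -91.3]
contact_force: [-2.7, -1.1, 2.7]
gripper_width: 0.0093
```

```bash
python3 lid.py
python3 - <<'E'
from h import *
c=cap('scene','s7');d=cap('top','t7')
a=cv2.convertScaleAbs(c['image'][90:340,150:400],alpha=1.8);b=cv2.convertScaleAbs(d['image'][90:340,190:440],alpha=1.8)
cv2.imwrite('pics/x7.png',cv2.resize(np.hstack([a,b]),(800,400),interpolation=2))
E
```

```text
lid rad 0.8747580767329558 r 0.2084872018634546
lid rad 0.8708171780643361 r 0.20666214310364264
lid rad 0.8668061177034733 r 0.20484035111154666
13.15 [0.55809931 0.00177519 0.29065217] [-2.68920061 -1.09839514  2.68334571] 0.00934134040720959
```

View pics/x7.png

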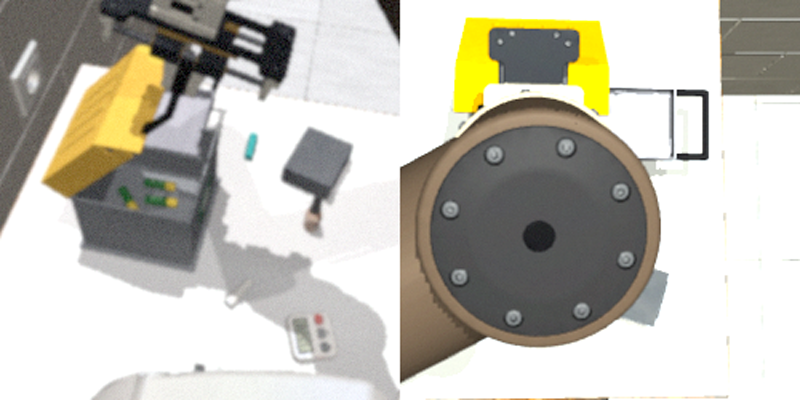

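The scene view shows three batteries in the box around (150,195) and the gripper holding the lid about half open. The tray is level and the bystanders are in place. I'm handing in.

```bash
python3 -c "
from plant import r
s=r.get_state();print(abs(s['qd']).max());print(r.close_job())"
```

```text
0.16903364599934137
the job is handed in; nothing more can be done
None
```

I handed the job in at about 13 s of the 56 s allowed, with the lid held about half open; no verdict was reported.

- **Tray:** I lifted it by its handle to about 60°, shook it lightly, and lowered it again. The wrist camera then showed all three batteries on the box floor (z about 0.017 m) and the tray level.
- **Lid:** I raised it by its handle to about 1.22 rad (70°), held it there for at least 0.3 s, and brought it back to about 0.87 rad (50°). It was still gripped at hand-in, with the jaws 9.3 mm apart on the bar, about 3–4 N on the tool and the arm nearly still. I worked out the lid angle from the gripper position, and the handle's distance from the hinge came out as expected (0.2067 m against 0.206 m).
- **Bystanders:** the final picture shows the slide box, dropper bottle and timer where they started. I judged this by eye and did not measure them.

Two things disagreed along the way. The first move was refused because each row needs all seven values. The wrist camera also put the tray handle about 4 mm closer to the box than the top camera did, so I aimed between the two.

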